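# Unlock the hand primer and hold it at prime stroke

### The arm

A 6-joint arm with a two-finger parallel gripper is mounted at the origin on the work surface. World frame = base frame: x ahead of the robot, y to its left, z up, the work surface at z = 0. Lengths are in m, angles in degrees, forces in N, time in s.
With the tool pointing down it reaches from about 0.225 to 0.725 m from the base axis. Payload 3.1 kg.
Tool frame: the origin (TCP) lies at the very end of the fingers, on their centre line; the grasp point (between the pads) lies 19 mm behind it; z points along the fingers, y is the line along which they close (so a half turn about z gives the same grasp; the last joint's range is limited). The gripper opens to 85 mm and grips with 20 to 120 N. Pads are 22 mm wide; open, the fingers measure 114 mm over their backs; the gripper's body (76 mm by 85 mm) begins 54 mm behind the grasp point. The pads swing forward as they close: fully open they stand 13 mm farther back than shut.
Start: joints at [-84.614, 2.75, 5.684, 92.934, 0, 82.678], TCP at [0.115, -0.512, 0.231] pointing down, gripper open.
Joint ranges: [-166.93, 166.93], [-56.73, 111.36], [-69.38, 81.34], [-121.58, 131.49], [-85.45, 84.26], [-180, 180]. Speed limits (degrees/s): [159.86, 159.86, 180, 180, 180, 180].

### API

Orientations are given as a 3x3 rotation matrix whose columns are the frame's x, y, z axes.
In Python, from bench import r, eyes, models gives the robot as it stands.
- The arm moves only by the tool apply_moves, never from a script. Its arguments are lists of equal length, an entry for each row: "offset": the shift along the tool's x, y, z scaled (see below), a list of three; "yaw": the turn about the tool's z scaled (see below). In form: {"offset": [[tx, ty, tz], ...], "yaw": [yaw, ...]}. A call has 1 to 5 rows; each row is the pose to reach, as a shift and turn from the pose commanded when the call began, along the tool's axes at that moment; what a row does not reach only later rows make up. The controller multiplies each number of a shift by 0.2 m and each number of a turn by pi/4 rad. A row lasts 1/12 s, in which the tool goes at most 41.7 mm and 7.16 degrees, less where a joint would pass 70% of its speed; a pose out of reach is approached as far as the arm can. A call with a number of a shift or a turn outside -1 to 1 is refused whole. A call with a gripper value outside its range is refused whole. "hand" is the closure, from 0 (fully open) to 1 (shut), set as the call begins (left out, the last holds). The fingers move at their own pace and stop on an object; "squeeze" is the grip in N (left out, the last holds). Time passes only in rows, so rows that repeat a pose let the fingers close. It gives the time, the measured TCP pose, the force, the opening and the grip force at its end, in the units of the state.
- r.get_state(): the state, without advancing time (a new reading comes with each control period).
- eyes.get_image(name): name is "side" or "top"; returns a dict with "pixels" (420x560x3 uint8, red, green, blue), "vfov" (degrees; the focal length in pixels is half the picture's height over the tangent of half this angle, whatever the lens; pixels are square), "cx", "cy" (the principal point, pixels), "T" (4x4, takes a point from camera to world coordinates). Camera axes: x right, y down, z forward; pixel columns grow to the right and rows downward; lengths in m; the calibration is good to about 2 mm. A picture is of the moment at which its call begins. There is no depth.
- r.sign_off(): hands the job in; it is judged then, once.
Trained networks look in a picture, given as the dict that the camera call returned (one of the last four; its "shot" number tells which), for a name from the list of things; names that differ only in an ending like _2 or _b are one class to them, and where a whole thing is asked for, a point or a joint stands for the part that bears it (a point fixed in the world has none). Each returns a list of dicts, best first, with "conf" (0 to 1); they miss things now and then, are a little off and sometimes report something else, mostly with a low value. They report only what shows in the picture. A call takes as long as a camera call.
- models.masks_of(picture, target): "pixels" (420x560 bool, what is visible of it) and "box" ([left, top, right, bottom] in pixels, round what is visible of it).
The state is a dict: "time": time; "joints": joint angles; "qvel": joint speeds; "effort": joint torques, N m; "tool_pos": TCP position; "orientation": TCP orientation; "contact_force": force on the tool from outside, world axes, zero at the start; "wrist_torque": the same for the moment, N m; "width": opening from 0.0 (shut) to 1.0 (fully open); "finger_force": force on a finger pad.
Only numpy, scipy, OpenCV 4.12 (cv2) and the standard library are available. Lean on these libraries where they do the work, as an engineer would, in place of code of your own. Each camera call takes 0.05 s, during which the arm holds its last target. There are 200 camera calls.

### The job

On the hand primer with the round cap, first slide the transport lock's upright grip away from the cap to its end stop, with the cap still up; then press the round cap 12 mm down, until its top is level with the top of the little steel post beside it, and keep it held there by the gripper: the job finishes while holding, do not let go. Do not push it much deeper on the way (beyond 18 mm it purges), and leave the square-capped primer and the vial and small bottle between the two primers as they are.

Things in the scene. Friction and masses are not known exactly. Their poses are not given: they have to be found in the camera images.
- round_primer: The hand primer to use: white block 72 x 214 mm, 50 mm high, on a 90 x 230 mm aluminium foot, screwed to the bench. Told by its ROUND black cap (its twin has a square one). Origin on the bench under the block; z up, y along its length. Cap axis at (0, -45) mm in this frame; the lock slide runs along +y
- round_primer_post_top (a point): centre of the top of the fixed steel gauge post (diameter 8 mm) at (0, -93) mm in the primer's frame, 78 mm above the bench: 12 mm below the top of the untouched cap
- round_primer_cap_top (a point): centre of the top face of the round black cap (diameter 34 mm, 16 mm thick, on a 14 mm steel stem); 90 mm above the bench when up; moves with the cap
- round_primer_cap: the round cap itself, the part to be pushed on; this frame's origin lies on the stem axis, at bench height while the cap is up (90 mm below its top face)
- round_primer_plunger (a joint): how far the round cap is pressed down, m: 0 up, 0.022 bottomed. A return spring pushes it up: about 5 N to start it and 0.4 N more per mm (about 9 N at 12 mm). With the lock slide in place its fork stands under the cap and stops it after 3 mm
- round_primer_lock (a joint): travel of the transport-lock slide of the round-capped primer, m: 0 locked (fork astride the stem under the cap), 0.045 at the end stop (fork drawn clear). Grows along the primer's +y, away from the cap; it starts 0 to 0.012 open, rubs with about 2.5 N and stays where it is left
- round_primer_lock_grip (a point): point on that slide's upright black grip, a block 30 mm along the primer's x, 16 mm along its y (sliding direction), 58 to 100 mm above the bench. Point on its mid axis, 85 mm above the bench, at (0, 35 mm + travel) in the primer's frame. The plate beside it is 60 mm high, the fork's thick end 71 mm high, from 63 mm off towards the cap
- square_primer_cap_top (a point): centre of the top of the SQUARE black cap (34 x 34 mm) of the twin primer, otherwise built alike, 90 mm above the bench; not to be used
- square_primer_plunger (a joint): how far the square cap is pressed, m; to stay up (0)
- square_primer_lock_grip (a point): grip of the twin primer's lock slide, as above; to be left where it is
- vial: small jar, 26 mm diameter, 45 mm high, origin under its centre; stands between the primers
- small_bottle: small glass bottle, 34 mm diameter, 60 mm high, origin under its centre; stands between the primers

How it is judged:
By the outcome, as a careful person would: the job done as asked, in the order asked, and still so for the second after the job is handed in, while the arm keeps its last pose, push and grip.
It also fails if it takes over 45 s, if anything falls off the work surface, if the arm or the gripper's body presses on something with over 40 N, if the wrist force passes 120 N, or if a joint passes its speed limit or range.

## Working session

There is one attempt and no reset: what is moved stays moved. The work goes in short steps, Python scripts to look and compute and a tool call to move; the robot and the scene stay as the last step left them, time stands still between calls to the robot, and variables do not carry over. Pictures are saved under pics/ and viewed, at most 10 in all, crops included, and the job is handed in when it is done.

Besides the shell and the picture viewer there is one more tool, called as name(argument=value, ...), one argument or row to a line, values as JSON. apply_moves: Moves the arm, as the interface text tells. Its arguments: {"type":"object","properties":{"offset":{"type":"array"},"yaw":{"type":"array"},"hand":{"type":"number"},"squeeze":{"type":"number"}},"required":["offset","yaw"]}

```bash
mkdir -p pics; cat > h.py <<'E'
import numpy as np, cv2
from bench import r, eyes, models
def K(p):
    h,w=p["pixels"].shape[:2]; f=h/2/np.tan(np.radians(p["vfov"])/2)
    return f,p["cx"],p["cy"],np.array(p["T"])
def proj(p,X):
    f,cx,cy,T=K(p); c=(np.atleast_2d(X)-T[:3,3])@T[:3,:3]
    return np.c_[cx+f*c[:,0]/c[:,2],cy+f*c[:,1]/c[:,2]]
def onz(p,u,v,z):
    f,cx,cy,T=K(p); d=T[:3,:3]@np.array([(u-cx)/f,(v-cy)/f,1]); t=T[:3,3]
    return t+d*(z-t[2])/d[2]
def save(p,n): cv2.imwrite("pics/"+n+".png",cv2.cvtColor(p["pixels"],cv2.COLOR_RGB2BGR))
E
python3 - <<'E'
from h import *
s=r.get_state(); print({k:np.round(v,3).tolist() for k,v in s.items()})
for n in("top","side"):
    p=eyes.get_image(n); save(p,n+"0"); print(n,p["vfov"],p["cx"],p["cy"],np.round(p["T"],3).tolist(),[k for k in p])
    for t in("round_primer","round_primer_cap","round_primer_lock_grip","round_primer_lock","square_primer_cap_top","vial"):
        for d in models.masks_of(p,t)[:3]:
            m=d["pixels"]; c=np.argwhere(m).mean(0)[::-1]
            print(t,round(d["conf"],2),np.round(d["box"]),np.round(c,1),m.sum())
E
```

```text
{'time': 0.0, 'joints': [-84.613, 2.794, 5.592, 92.933, 0.002, 82.678], 'qvel': [-0.139, -0.058, 0.068, -0.129, -0.025, -0.023], 'effort': [-0.0, -33.878, 32.002, 0.02, -0.0, 0.0], 'tool_pos': [0.115, -0.512, 0.23], 'orientation': [[0.976, 0.22, -0.0], [0.22, -0.975, 0.002], [0.0, -0.002, -1.0]], 'contact_force': [-0.453, 0.268, -0.38], 'wrist_torque': [-0.007, -0.005, -0.002], 'finger_force': 0.0, 'width': 1.002}
top 47.56653327396076 280.44894541274095 212.0150307764044 [[0.02, -0.996, 0.089, 0.48], [-1.0, -0.021, -0.01, -0.006], [0.012, -0.089, -0.996, 0.925], [0.0, 0.0, 0.0, 1.0]] ['pixels', 'vfov', 'cx', 'cy', 'T', 'shot']
round_primer 0.8 [112. 175. 238. 263.] [173.2 218.2] 5496
round_primer_cap 0.84 [180. 196. 199. 214.] [191.  203.7] 290
round_primer_lock_grip 0.64 [141. 188. 206. 237.] [167. 217.] 1165
round_primer_lock 0.81 [138. 195. 204. 234.] [165.9 217.1] 1159
round_primer_lock 0.56 [375. 225. 396. 248.] [386.8 237.5] 374
square_primer_cap_top 0.73 [375. 228. 397. 248.] [387.6 237.2] 387
square_primer_cap_top 0.65 [255. 246. 272. 259.] [265.3 252.5] 149
vial 0.67 [258. 245. 275. 260.] [265.4 252.1] 142
side 57.450711267208995 277.2084739070601 209.1734761522485 [[-0.929, -0.291, 0.23, 0.426], [-0.371, 0.72, -0.587, 0.38], [0.006, -0.63, -0.777, 0.608], [0.0, 0.0, 0.0, 1.0]] ['pixels', 'vfov', 'cx', 'cy', 'T', 'shot']
round_primer 0.89 [220. 264. 280. 420.] [248.6 346.7] 8627
round_primer_cap 0.77 [235. 279. 258. 302.] [246.4 288.7] 458
round_primer_lock_grip 0.78 [235. 285. 260. 362.] [246.5 330.1] 1668
round_primer_lock_grip 0.47 [217. 261. 280. 420.] [248.5 346.8] 8566
round_primer_lock 0.83 [233. 282. 260. 359.] [246.7 329.2] 1734
square_primer_cap_top 0.83 [333. 143. 351. 167.] [342.4 152.6] 308
vial 0.62 [220. 266. 282. 417.] [248.8 347.1] 8515
vial 0.56 [314. 247. 331. 270.] [321.8 257.3] 300
```

```bash
ls
```

```text
h.py
pics
```

View pictures.

```bash
python3 - <<'E'
import cv2
a=cv2.imread("pics/top0.png");b=cv2.imread("pics/side0.png")
cv2.imwrite("pics/topc.png",cv2.resize(a[160:290,90:290],None,fx=4,fy=4,interpolation=cv2.INTER_CUBIC))
cv2.imwrite("pics/sidec.png",cv2.resize(b[250:420,180:400],None,fx=3.5,fy=3.5,interpolation=cv2.INTER_CUBIC))
E
```

```text
(no output)
```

View pics/top0.png

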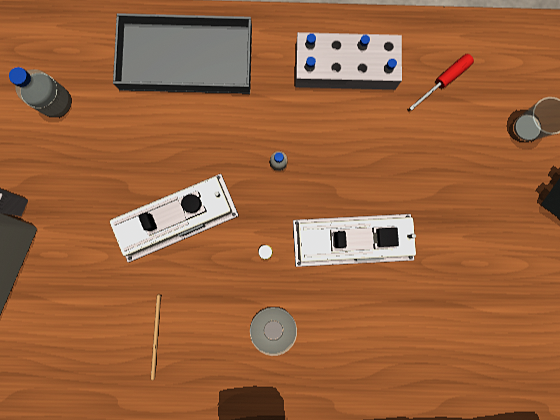

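View pics/topc.png

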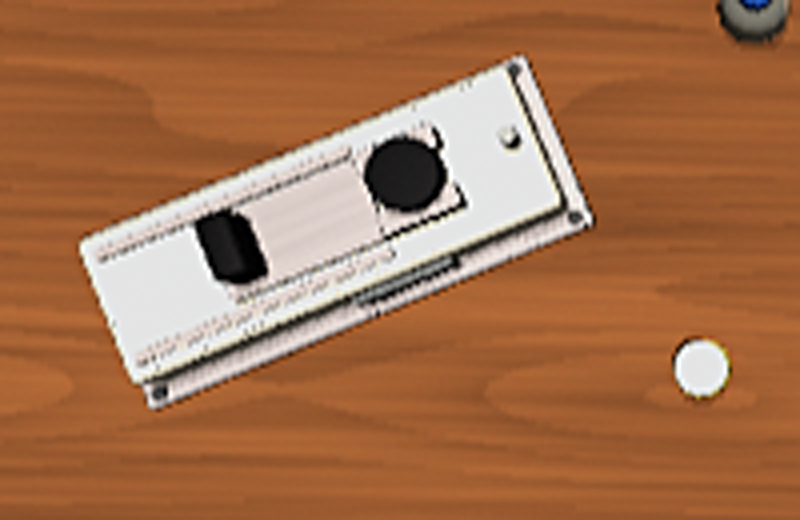

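View pics/sidec.png

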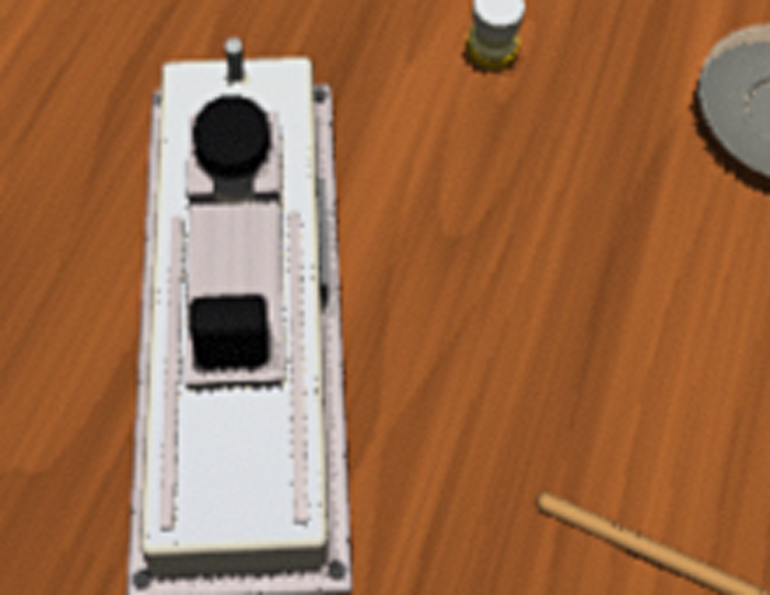

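The round-capped primer is on the left in the top view. Its cap is at (191,203), its post at (217,194) and its grip at about (148,221). In the side view these are at (246,288), (247,263) and (245,338). Next I fit the primer pose from both views.

```bash
cat > fit.py <<'E'
from h import *
from scipy.optimize import least_squares
def W(q,P):
    c,s=np.cos(q[2]),np.sin(q[2]); P=np.atleast_2d(P)
    return np.c_[q[0]+c*P[:,0]-s*P[:,1],q[1]+s*P[:,0]+c*P[:,1],P[:,2]]
E
python3 - <<'E'
from fit import *
pt,ps=eyes.get_image("top"),eyes.get_image("side")
T=np.array([[191.2,203.5],[217.5,194.2],[147.5,220.8]]);S=np.array([[246,288],[246.9,262.9],[245.4,338.3]])
L=lambda q:W(q,[[0,-.045,.09],[0,-.093,.078],[0,.035+q[3],.1]])
for use in ("both","t","s"):
    f=lambda q:np.r_[(proj(pt,L(q))-T).ravel()*(use!="s"),(proj(ps,L(q))-S).ravel()*(use!="t")]
    a=onz(pt,*T[0],.09);b=onz(pt,*T[1],.078);d=(a-b)[:2];th=np.arctan2(-d[0],d[1])
    o=least_squares(f,[a[0],a[1],th,0.005]);q=o.x
    print(use,np.round(q,4),np.degrees(q[2]).round(2),np.round(o.fun,1))
    if use=="both":
        np.save("q.npy",q);R=np.array(r.get_state()["orientation"]);t=np.array(r.get_state()["tool_pos"])
        print("tool x yaw",np.degrees(np.arctan2(R[1,0],R[0,0])))
        for P in ([0,0,.12],[0,0,.075],[0,-.045,.09]): w=W(q,[P])[0]; print(P,w.round(4),"offset units",((R.T@(w-t))/.2).round(3))
E
```

```text
both [0.548  0.1855 0.421  0.0006] 24.12 [-0.9  0.2 -1.  -0.2 -1.5  0.3  0.5 -1.6  0.3 -0.1  0.1 -1.2]
tool x yaw 12.708114706485095
[0, 0, 0.12] [0.548  0.1855 0.12  ] offset units [ 2.877 -2.927  0.557]
[0, 0, 0.075] [0.548  0.1855 0.075 ] offset units [ 2.877 -2.927  0.782]
[0, -0.045, 0.09] [0.5664 0.1445 0.09  ] offset units [ 2.921 -2.707  0.707]
t [ 5.481e-01  1.839e-01  4.177e-01 -4.000e-04] 23.93 [ 0.1  0.2 -0.1 -0.1 -0.  -0.1  0.  -0.   0.  -0.   0.  -0. ]
s [0.5476 0.187  0.4244 0.0007] 24.32 [-0.   0.  -0.  -0.  -0.   0.   0.2 -0.7 -0.1  0.8 -0.1 -0. ]
```

```bash
cat > plan.py <<'E'
from fit import *
def plan(goal,n,yaw=0):  # yaw units per call; prints tool-frame offsets in units
    s=r.get_state();R=np.array(s["orientation"]);t=np.array(s["tool_pos"])
    a=np.arctan2(R[1,0],R[0,0])
    for i in range(n):
        b=a-yaw*np.pi/4*i; Rn=np.array([[np.cos(b),np.sin(b),0],[np.sin(b),-np.cos(b),0],[0,0,-1]])
        print(((Rn.T@(np.array(goal)-t))/n/.2).round(3),yaw)
E
python3 -c "
from plan import *
q=np.load('q.npy');g=W(q,[[0,.002,.2]])[0];plan(g,5,-.45)"
```

```text
[ 0.575 -0.587  0.031] -0.45
[ 0.743 -0.352  0.031] -0.45
[ 0.819 -0.073  0.031] -0.45
[0.793 0.215 0.031] -0.45
[0.67  0.476 0.031] -0.45
```

apply_moves(
  offset=[
    [0.575,-0.587,0.031],
    [0.575,-0.587,0.031],
    [0.575,-0.587,0.031],
    [0.575,-0.587,0.031],
    [0.575,-0.587,0.031],
  ],
  yaw=[-0.45,-0.45,-0.45,-0.45,-0.45],
  hand=1,
  squeeze=40,
)

```text
time: 1.22
tool_pos: [0.2043, -0.3668, 0.2252]
orientation: [[0.836, 0.549, 0.002], [0.549, -0.836, 0.004], [0.004, -0.002, -1.0]]
contact_force: [-1.0, -0.5, 0.5]
width: 0.299
finger_force: 0.0
```

apply_moves(
  offset=[
    [0.743,-0.352,0.031],
    [0.743,-0.352,0.031],
    [0.743,-0.352,0.031],
    [0.743,-0.352,0.031],
    [0.743,-0.352,0.031],
  ],
  yaw=[-0.45,-0.45,-0.45,-0.45,-0.45],
)

```text
time: 1.63
tool_pos: [0.2909, -0.2271, 0.2192]
orientation: [[0.591, 0.806, 0.002], [0.806, -0.591, 0.003], [0.004, 0.0, -1.0]]
contact_force: [0.0, 0.3, -0.1]
width: -0.001
finger_force: 0.0
```

apply_moves(
  offset=[
    [0.819,-0.073,0.031],
    [0.819,-0.073,0.031],
    [0.819,-0.073,0.031],
    [0.819,-0.073,0.031],
    [0.819,-0.073,0.031],
  ],
  yaw=[-0.45,-0.45,-0.45,-0.45,-0.45],
)

```text
time: 2.05
tool_pos: [0.3771, -0.0873, 0.2126]
orientation: [[0.275, 0.961, 0.002], [0.961, -0.275, 0.003], [0.004, 0.001, -1.0]]
contact_force: [-0.5, -1.0, 0.0]
width: 0.002
finger_force: 0.0
```

apply_moves(
  offset=[
    [0.793,0.215,0.031],
    [0.793,0.215,0.031],
    [0.793,0.215,0.031],
    [0.793,0.215,0.031],
    [0.793,0.215,0.031],
  ],
  yaw=[-0.45,-0.45,-0.45,-0.45,-0.45],
)

```text
time: 2.47
tool_pos: [0.4636, 0.0514, 0.2053]
orientation: [[-0.071, 0.998, 0.0], [0.997, 0.071, 0.003], [0.003, 0.001, -1.0]]
contact_force: [-0.6, -1.6, 0.8]
width: 0.001
finger_force: 0.0
```

apply_moves(
  offset=[
    [0.67,0.476,0.031],
    [0.67,0.476,0.031],
    [0.67,0.476,0.031],
    [0.67,0.476,0.031],
    [0.67,0.476,0.031],
  ],
  yaw=[-0.45,-0.45,-0.45,-0.45,-0.45],
)

```text
time: 2.88
tool_pos: [0.55, 0.1908, 0.1966]
orientation: [[-0.409, 0.912, -0.002], [0.912, 0.409, 0.002], [0.003, -0.001, -1.0]]
contact_force: [-0.4, -0.8, -1.0]
width: -0.0
finger_force: 0.0
```

```bash
python3 -c "
from plan import *
s=r.get_state();print(s['time'],np.round(s['tool_pos'],4),np.round(s['orientation'],3).tolist(),np.round(s['joints'],1),s['width'],np.round(s['contact_force'],2))
q=np.load('q.npy');plan(W(q,[[0,.002,.12]])[0],1)
p=eyes.get_image('side');save(p,'side1')
b=p['pixels'][140:420,130:400,::-1];cv2.imwrite('pics/side1c.png',cv2.resize(b,None,fx=2,fy=2))
"
```

```text
2.8833 [0.55   0.1908 0.1966] [[-0.409, 0.912, -0.002], [0.912, 0.409, 0.002], [0.003, -0.001, -1.0]] [12.5 11.1 10.9 89.9  0.1 78.3] -0.00042849861618723267 [-0.42 -0.77 -1.05]
[-0.01  -0.02   0.383] 0
```

View pics/side1c.png

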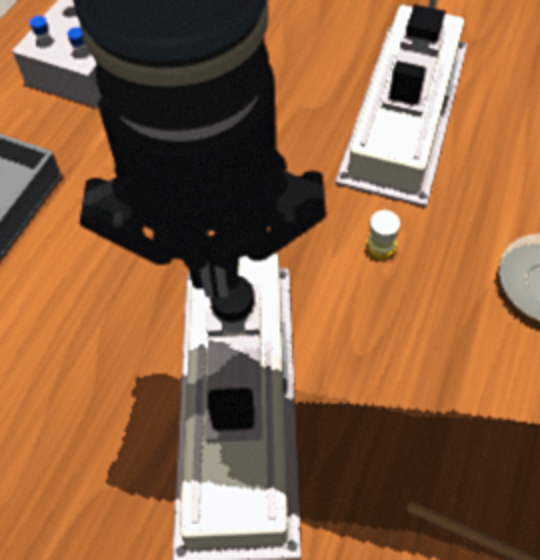

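The side view shows the shut fingers above the round primer, still high, so they appear over the cap at crop (230,295). The square primer and the vial are untouched. I'll descend between the cap and the grip.

apply_moves(
  offset=[
    [-0.01,-0.02,0.15],
    [-0.01,-0.02,0.3],
    [-0.01,-0.02,0.38],
    [-0.01,-0.02,0.38],
    [-0.01,-0.02,0.38],
  ],
  yaw=[0,0,0,0,0],
)

```text
time: 3.35
tool_pos: [0.5436, 0.1817, 0.1238]
orientation: [[-0.404, 0.915, -0.002], [0.915, 0.404, -0.001], [-0.0, -0.003, -1.0]]
contact_force: [-0.0, 0.3, 0.5]
width: 0.001
finger_force: 0.0
```

```bash
python3 -c "
from plan import *
s=r.get_state();print(np.round(s['tool_pos'],4),np.round(s['contact_force'],2))
q=np.load('q.npy');plan(W(q,[[0,.002,.075]])[0],1)
p=eyes.get_image('side')
print(proj(p,s['tool_pos']))
b=p['pixels'][200:400,170:350,::-1];cv2.imwrite('pics/side2c.png',cv2.resize(b,None,fx=3,fy=3))
"
```

```text
[0.5436 0.1817 0.1238] [-0.01  0.32  0.49]
[0.019 0.028 0.244] 0
[[248.88521786 303.28082357]]
```

View pics/side2c.png

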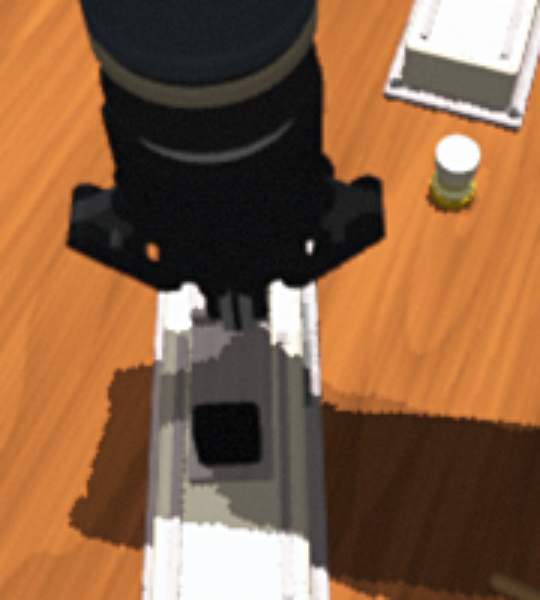

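The fingers hang clear between the cap and the grip (tip at crop (237,325), grip at (228,435)). I'll lower them to 75 mm.

apply_moves(
  offset=[
    [0.02,0.03,0.0],
    [0.02,0.03,0.1],
    [0.02,0.03,0.2],
    [0.02,0.03,0.24],
    [0.02,0.03,0.24],
  ],
  yaw=[0,0,0,0,0],
)

```text
time: 3.82
tool_pos: [0.5476, 0.1897, 0.0752]
orientation: [[-0.406, 0.914, -0.002], [0.914, 0.406, -0.001], [0.0, -0.002, -1.0]]
contact_force: [-1.0, -0.2, 0.2]
width: -0.008
finger_force: 0.0
```

```bash
cat > loc.py <<'E'
from plan import *
s=r.get_state();q=np.load('q.npy');t=np.array(s['tool_pos']);c,k=np.cos(q[2]),np.sin(q[2])
d=t[:2]-q[:2];f=s['contact_force'];R=np.array(s["orientation"])
print('t',round(s['time'],2),'local mm',(np.r_[c*d[0]+k*d[1],-k*d[0]+c*d[1],t[2]]*1e3).round(1),'F local',np.round([c*f[0]+k*f[1],-k*f[0]+c*f[1],f[2]],1),'xyaw',np.degrees(np.arctan2(R[1,0],R[0,0])).round(1))
E
python3 loc.py
```

```text
t 3.82 local mm [ 1.3  4.  75.2] F local [-1.   0.2  0.2] xyaw 114.0
```

apply_moves(
  offset=[
    [0.05,0,0],
    [0.1,0,0],
    [0.14,0,0],
    [0.18,0,0],
    [0.22,0,0],
  ],
  yaw=[0,0,0,0,0],
)

```text
time: 4.23
tool_pos: [0.5312, 0.2309, 0.078]
orientation: [[-0.406, 0.914, 0.003], [0.914, 0.406, -0.0], [-0.001, 0.003, -1.0]]
contact_force: [1.4, -3.2, 3.1]
width: 0.001
finger_force: 1.6
```

```bash
python3 loc.py
```

```text
t 4.23 local mm [ 3.2 48.2 78. ] F local [ 0.  -3.5  3.1] xyaw 114.0
```

Contact at about 3.5 N, which matches the slide's friction. I'll continue in small steps to the stop.

apply_moves(
  offset=[
    [0.02,-0.005,0.01],
    [0.035,-0.005,0.01],
    [0.05,-0.005,0.01],
    [0.06,-0.005,0.01],
    [0.06,-0.005,0.01],
  ],
  yaw=[0,0,0,0,0],
)

```text
time: 4.65
tool_pos: [0.5247, 0.241, 0.0744]
orientation: [[-0.406, 0.914, 0.0], [0.914, 0.406, 0.0], [0.0, 0.0, -1.0]]
contact_force: [1.4, -1.7, 1.0]
width: -0.001
finger_force: 1.0
```

```bash
python3 loc.py
```

```text
t 4.65 local mm [ 1.4 60.1 74.4] F local [ 0.6 -2.1  1. ] xyaw 114.0
```

apply_moves(
  offset=[
    [0.01,0,0],
    [0.015,0,0],
    [0.02,0,0],
    [0.025,0,0],
    [0.025,0,0],
  ],
  yaw=[0,0,0,0,0],
)

```text
time: 5.07
tool_pos: [0.5246, 0.2411, 0.0744]
orientation: [[-0.403, 0.915, 0.003], [0.915, 0.403, -0.008], [-0.009, -0.0, -1.0]]
contact_force: [5.2, -10.2, 2.6]
width: 0.001
finger_force: 5.8
```

```bash
python3 loc.py
```

```text
t 5.07 local mm [ 1.3 60.3 74.4] F local [  0.5 -11.4   2.6] xyaw 113.8
```

The end stop is reached: no further travel while the force rose to 11 N, at the expected position. I'll back off, rise and look.

apply_moves(
  offset=[
    [-0.06,0,0],
    [-0.08,0,0],
    [-0.08,0,-0.15],
    [-0.1,0,-0.3],
    [-0.1,0,-0.3],
  ],
  yaw=[0,0,0,0,0],
)

```text
time: 5.48
tool_pos: [0.5336, 0.228, 0.1403]
orientation: [[-0.406, 0.914, 0.008], [0.914, 0.406, 0.005], [0.001, 0.009, -1.0]]
contact_force: [1.0, -0.2, 1.4]
width: 0.005
finger_force: 0.0
```

```bash
python3 loc.py; python3 -c "
from plan import *
q=np.load('q.npy')
p=eyes.get_image('top');save(p,'top3')
print(proj(p,W(q,[[0,.08,.1],[0,-.045,.09]])))
cv2.imwrite('pics/top3c.png',cv2.resize(p['pixels'][150:290,90:290,::-1],None,fx=4,fy=4,interpolation=cv2.INTER_CUBIC))
p=eyes.get_image('side');print(proj(p,W(q,[[0,.08,.1],[0,-.045,.09]])))
cv2.imwrite('pics/side3c.png',cv2.resize(p['pixels'][220:420,170:350,::-1],None,fx=3,fy=3,interpolation=cv2.INTER_CUBIC))
plan(W(q,[[0,-.045,.12]])[0],1)
"
```

```text
t 5.48 local mm [  4.2  44.6 140.3] F local [ 0.8 -0.6  1.4] xyaw 113.9
[[121.99379731 231.0745002 ]
 [190.32657676 203.66626934]]
[[245.06537775 371.59390558]
 [246.46019278 286.40865239]]
[-0.451 -0.01   0.079] 0
```

View pics/side3c.png

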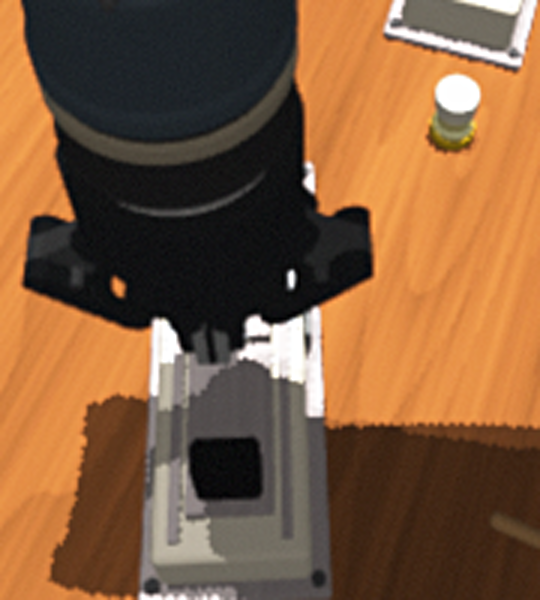

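The grip's top is now at about (245,370), against a predicted 371.6 at the 45 mm stop, so the slide is fully open. Next I move over the cap.

apply_moves(
  offset=[
    [-0.15,-0.01,0.0],
    [-0.3,-0.01,0.03],
    [-0.45,-0.01,0.06],
    [-0.45,-0.01,0.06],
    [-0.45,-0.01,0.06],
  ],
  yaw=[0,0,0,0,0],
)

```text
time: 6.0
tool_pos: [0.5641, 0.1428, 0.1196]
orientation: [[-0.404, 0.915, -0.005], [0.915, 0.404, 0.001], [0.003, -0.004, -1.0]]
contact_force: [-0.5, 1.4, 0.3]
width: -0.002
finger_force: 0.0
```

```bash
python3 -c "
from plan import *
p=eyes.get_image('side')
cv2.imwrite('pics/side4c.png',cv2.resize(p['pixels'][200:400,170:350,::-1],None,fx=3,fy=3,interpolation=cv2.INTER_CUBIC))
"; python3 loc.py
```

```text
t 6.05 local mm [ -2.3 -44.6 120.3] F local [-0.1  1.1 -0.6] xyaw 113.9
```

View pics/side4c.png

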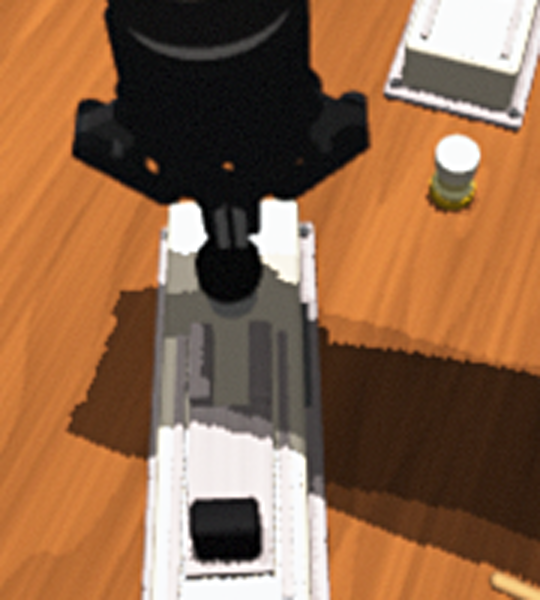

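The fingers are centred over the cap (crop (230,265)), and the fork is drawn clear of it. I'll descend to just above the cap.

apply_moves(
  offset=[
    [0,0.01,0.05],
    [0,0.01,0.1],
    [0,0.01,0.14],
    [0,0.01,0.14],
    [0,0.01,0.14],
  ],
  yaw=[0,0,0,0,0],
)

```text
time: 6.47
tool_pos: [0.566, 0.1452, 0.0927]
orientation: [[-0.407, 0.913, -0.003], [0.913, 0.407, -0.0], [0.001, -0.003, -1.0]]
contact_force: [0.0, -0.2, 0.2]
width: 0.0
finger_force: 0.0
```

```bash
python3 loc.py
```

```text
t 6.47 local mm [ -0.1 -44.2  92.7] F local [-0.  -0.2  0.2] xyaw 114.0
```

apply_moves(
  offset=[
    [0,0,0.015],
    [0,0,0.03],
    [0,0,0.045],
    [0,0,0.055],
    [0,0,0.055],
  ],
  yaw=[0,0,0,0,0],
)

```text
time: 6.88
tool_pos: [0.568, 0.145, 0.0848]
orientation: [[-0.406, 0.914, 0.002], [0.914, 0.406, 0.001], [0.0, 0.002, -1.0]]
contact_force: [-1.1, -0.1, 6.3]
width: 0.003
finger_force: 3.2
```

apply_moves(
  offset=[
    [0,0,0],
    [0,0,0],
  ],
  yaw=[0,0],
)

```text
time: 7.05
tool_pos: [0.5679, 0.145, 0.0852]
orientation: [[-0.406, 0.914, 0.002], [0.914, 0.406, 0.001], [0.0, 0.002, -1.0]]
contact_force: [-2.4, 0.1, 5.8]
width: 0.004
finger_force: 3.1
```

apply_moves(
  offset=[
    [0,0,0.015],
    [0,0,0.03],
    [0,0,0.04],
    [0,0,0.04],
    [0,0,0.04],
  ],
  yaw=[0,0,0,0,0],
)

```text
time: 7.47
tool_pos: [0.568, 0.145, 0.078]
orientation: [[-0.406, 0.914, 0.003], [0.914, 0.406, 0.001], [-0.0, 0.003, -1.0]]
contact_force: [-3.3, 0.5, 8.8]
width: -0.001
finger_force: 4.5
```

apply_moves(
  offset=[
    [0,0,0],
    [0,0,0],
  ],
  yaw=[0,0],
)

```text
time: 7.63
tool_pos: [0.568, 0.145, 0.0781]
orientation: [[-0.406, 0.914, 0.003], [0.914, 0.406, 0.001], [-0.0, 0.003, -1.0]]
contact_force: [-1.8, -0.5, 9.5]
width: -0.003
finger_force: 4.5
```

```bash
python3 loc.py; python3 -c "
from plan import *
p=eyes.get_image('side');q=np.load('q.npy')
print(proj(p,W(q,[[0,-.045,.078],[0,-.045+.017,.078],[0,-.045,.09],[0,-.028,.09]])))
cv2.imwrite('pics/side5c.png',cv2.resize(p['pixels'][240:340,190:310,::-1],None,fx=5,fy=5,interpolation=cv2.INTER_CUBIC))
"; python3 loc.py
```

```text
t 7.63 local mm [  1.7 -45.1  78.1] F local [-1.9  0.3  9.5] xyaw 114.0
[[246.90811839 290.14852524]
 [246.80675886 300.511205  ]
 [246.46019278 286.40865239]
 [246.34862775 296.87194688]]
t 7.68 local mm [  1.7 -45.1  78.1] F local [-2.5  1.9  9.3] xyaw 114.0
```

View pics/side5c.png

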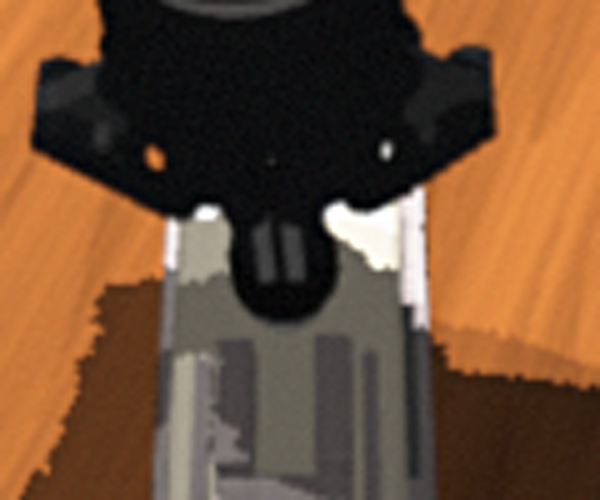

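The fingers press the cap centrally at z = 78.1 mm. The 9.4 N reading matches the spring at 12 mm, and the lock is clear. I'm handing in while holding.

```bash
python3 -c "
from bench import r
print(r.sign_off())"
```

```text
the job is handed in; nothing more can be done
None
```

I slid the lock to its end stop with the cap still up, then pressed the round cap down to 78.1 mm (about 12 mm), level with the post, and handed the job in with the gripper still holding it; the sign-off returned no verdict.

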